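Unlatch the battery organiser and hold its flap at the pointer

TASK

Open the white battery organiser for inspection: first slide the flap's catch all the way along to its end stop, leaving the flap shut meanwhile. Then lift the flap by its steel wire loop until the flap is in line with the steel pointer arm beside it, and finish while still holding it there, steady, with the fingers: it falls shut if let go. Do not shift the pointer or the other things on the shelf.

Things in the scene. Friction and masses are not known exactly. Their poses are not given: they have to be found in the camera images.
- organiser: White plastic battery organiser, fixed: open box 110 mm deep (x), 210 wide (y), 58 high, under a flap. Origin: centre of its underside; -x is the front (to the robot), +x the hinge side. On the front face, y +16 to +130 mm, is the catch's ledge, top 52 mm high, reaching 93 mm before the origin, with a stop block (68 mm high) at its +y end; at y below +10 only the flap's loop juts out.
- flap (a joint): Angle of the flap, rad: 0 shut (level), grows as the front edge rises, to 1.6. Free hinge along organiser y, no spring: falls shut when let go. White plate 4 mm thick, 206 mm wide, 102 mm from hinge to front edge, 0.14 to 0.3 kg. A 24 mm wide ear on its front edge (organiser y=+50 mm) lies under the catch when latched: the flap then cannot rise.
- flap_hinge (a point): Point on the flap's hinge axis, mid-width; organiser coordinates (50, 0, 64) mm. Its axes turn with the flap: -x points from hinge to the flap's front edge, y along the hinge (organiser's y), z out of the upper face.
- flap_loop (a point): Middle of the loop's grip bar: round steel, 10 mm thick, 84 mm long, parallel to the hinge, in the flap's plane, 145 mm from the hinge axis (43 mm before the plate's edge), centred at organiser y=-25 mm; two 10 mm arms join its ends to the plate, 74 mm apart inside. Shut, it is 64 mm above the shelf, nothing below. It can turn between fingers. Axes as flap_hinge.
- catch (a joint): Position of the sliding catch, m: 0 is fully latched, 0.055 is at its end stop; it slides towards the organiser's +y. The flap is free once it is past about 0.030. Slides with about 1 to 2 N of friction and stays where left.
- catch_grip (a point): Middle of the catch's upright grip fin: white plastic, 10 mm thick (organiser x), 30 mm long (y), top 108 mm above the shelf, this point 94 mm; below 75 mm is the catch's wider bridge over the flap's ear (30 by 30 mm). Moves with the catch; axes as the organiser's.
- pointer (a joint): Angle of the pointer arm, rad, counted as flap: the flap is in line with it when the two are equal. Between 0.55 and 0.95 at the start; a stiff hinge that stays where set; leave it alone.
- pointer_tip (a point): Free end of the pointer arm: flat steel bar 110 mm long from the hinge axis, 8 mm thick (y), 10 mm deep, in an upright plane beside the flap at organiser y=-122 mm, turning about the same hinge axis as the flap. Its -x axis points from hinge to tip along the arm.
- drawers: Loose clear plastic stacking drawer unit with two tiers, about 165 x 136 mm, 132 mm high; origin at the centre of its underside. Stands beside the organiser. Not to be moved.
- saucer: Loose blue ceramic saucer, 140 mm across, 20 mm high; origin at the centre of its underside. Stands beside the organiser, on the other side from the drawers. Not to be moved.
- peg: Loose steel spring clothes peg lying on the shelf in front of the organiser, 75 x 13 mm, 12 mm high; origin under its centre. Not to be moved.

How it is judged:
By the outcome, as a careful person would: the job done as asked, in the order asked, and still so for the second after the job is handed in, while the arm keeps its last pose, push and grip.
It also fails if it takes over 45 s, if anything falls off the work surface, if the arm or the gripper's body presses on something with over 40 N, if the wrist force passes 120 N, or if a joint passes its speed limit or range.

ROBOT

A 7-joint arm with a two-finger parallel gripper is mounted at the origin on the work surface. World frame = base frame: x ahead of the robot, y to its left, z up, the work surface at z = 0. Lengths are in m, angles in rad, forces in N, time in s.
With the tool pointing down it reaches from about 0.35 to 0.9 m from the base axis. Payload 19.9 kg.
Tool frame: the origin (TCP) lies on the front face of the gripper's body, between the roots of the fingers; the fingertips stand 97 mm ahead of it and the grasp point (between the pads) lies 78 mm ahead of it (r.tips_ahead is the distance from the TCP to the fingertips, in m); z points along the fingers, y is the direction in which the jaws open and shut (so a half turn about z gives the same grasp; the last joint's range is limited). The gripper opens to 94 mm and grips with 3 to 60 N. Pads are 16 mm wide; open, the fingers measure 119 mm over their backs; the gripper's body (75 mm by 177 mm) begins 78 mm behind the grasp point.
Start: joints at [1.111, 0.417, -0.01, 1.614, 0.005, 1.111, -0.053], TCP at [0.254, -0.571, 0.303] pointing down, gripper open.
Joint ranges: [-2.81, 2.81], [-0.39, 2.02], [-1.27, 1.25], [0.06, 2.57], [-1.19, 4.33], [0.19, 2], [-2.82, 2.82]. Speed limits (rad/s): [1.89, 1.89, 2.39, 2.39, 3.01, 3.01, 3.01].

INTERFACE

Orientations are given as a 3x3 rotation matrix whose columns are the frame's x, y, z axes.
In Python, from cell import sensors, viewer, r gives the robot as it stands.
- The arm moves only by the tool arm_command, never from a script. Its argument "deltas" is a list that holds one entry, the list of rows, each a list of 7 numbers: the shift along the tool's x, y, z in units of 40 mm (1.0 is 40 mm), then the turn, a rotation vector about the tool's x, y, z in units of 6 degrees (1.0 is 6 degrees), then the finger opening in mm, from 0 to 94. A call has 1 to 5 rows; each row shifts and turns the commanded pose from where the row before left it, along the tool's axes as they then stand; what a row does not reach is not made up. A row lasts 1/12 s, in which the tool goes at most 41.7 mm and 7.16 degrees, less where a joint would pass 70% of its speed; a pose out of reach is approached as far as the arm can. A call is refused whole if a number of a shift passes 1 or a number of a turn 1, either way. A call with a gripper value outside its range is refused whole. The fingers move at their own pace and stop on an object; "force" is the grip in N (left out, the last holds). Time passes only in rows, so rows that do not move let the fingers close. It gives the time, the measured TCP pose, the force and the opening at its end, in the units of the state.
- sensors.sense(): the state, without advancing time (a new reading comes with each control period).
- viewer.camera(name): name is "scene" or "top" or "wrist"; returns the picture (400x640x3 uint8, blue, green, red); there is no depth.
- viewer.camera_params(name): a dict with "fov_y" (degrees; the focal length in pixels is half the picture's height over the tangent of half this angle, whatever the lens; pixels are square), "cx", "cy" (the principal point, pixels), "k1" (the pictures are not rectified: a ray, as slopes to the right and down, at radius r is drawn at 1 + k1 r^2 times it, then the intrinsics apply), "rvec" (rotation vector, rad) and "tvec" (3), from world to camera coordinates, as OpenCV has them; the wrist camera has in their place "T_tool_cam" (4x4, takes a point from camera to tool coordinates, whose origin is the TCP and whose axes are the flange's). Camera axes: x right, y down, z forward; pixel columns grow to the right and rows downward; lengths in m; the calibration is good to about 2 mm. A picture is of the moment at which its call begins: read the wrist's pose just before it. camera_params takes no time and is no camera call.
- r.sign_off(): hands the job in, once; it reports no verdict.
Trained networks look in the newest picture that a camera, given by its name, has taken for a name from the list of things; names that differ only in an ending like _2 or _b are one class to them, and where a whole thing is asked for, a point or a joint stands for the part that bears it (a point fixed in the world has none). Each returns a list of dicts, best first, with "p" (0 to 1); they miss things now and then, are a little off and sometimes report something else, mostly with a low value. They report only what shows in the picture. A call takes as long as a camera call.
- viewer.find_in(camera, query): "xy" ([column, row] in pixels, amid what is visible of it).
- viewer.outline_of(camera, query): "mask" (400x640 bool, what is visible of it) and "xy" ([column, row] in pixels, amid what is visible of it).
- viewer.place_of(camera, query): "xy" ([column, row] in pixels: a listed point, or the origin of a listed thing).
The state is a dict: "time_s": time; "q": joint angles; "qvel": joint speeds; "joint_efforts": joint torques, N m; "eef_pos": TCP position; "tool_rot": TCP orientation; "wrist_force": force on the tool from outside, world axes, zero at the start; "wrist_torque": the same for the moment, N m; "opening": finger opening in m.
Only numpy, scipy, OpenCV 4.12 (cv2) and the standard library are available. Lean on these libraries where they do the work, as an engineer would, in place of code of your own. Each camera call takes 0.05 s, during which the arm holds its last target.

## Working session

There is one attempt and no reset: what is moved stays moved. The work goes in short steps, Python scripts to look and compute and a tool call to move; the robot and the scene stay as the last step left them, time stands still between calls to the robot, and variables do not carry over. Pictures are saved under pics/ and viewed, and the job is handed in when it is done.

Besides the shell and the picture viewer there is one more tool, called after ">>>" as a command line: name --argument value ..., lists and objects as JSON in quotes. arm_command: Moves the arm, as the interface text tells. Its arguments: {"type":"object","properties":{"deltas":{"type":"array"},"force":{"type":"number"}},"required":["deltas"]}

```bash
ls; mkdir -p pics
python3 - <<'E'
from cell import sensors, viewer, r
import cv2,json
s=sensors.sense(); print(s)
for n in ["scene","top"]:
    im=viewer.camera(n); cv2.imwrite(f"pics/{n}0.png",im)
    p=viewer.camera_params(n); print(n,p)
    for q in ["organiser","flap_hinge","flap_loop","catch_grip","pointer_tip","drawers","saucer","peg"]:
        try: print(q,[(round(d['p'],2),[round(float(v),1) for v in d['xy']]) for d in viewer.place_of(n,q)][:3])
        except Exception as e: print(q,e)
print(viewer.camera_params("wrist"))
E
```

```text
pics
{'time_s': 0.0, 'q': array([ 1.11153526,  0.4179582 , -0.01030866,  1.61418044,  0.00467933,
        1.11067838, -0.05299296]), 'qvel': array([-0.00060585, -0.00049057, -0.00093815, -0.00066792, -0.00074754,
        0.00034296,  0.00088841]), 'joint_efforts': array([ 2.64180221e-05, -8.51257753e+01,  6.39118887e-01, -4.25990009e+01,
       -4.87907196e-02,  1.86872156e-02,  1.35536602e-04]), 'eef_pos': array([ 0.25346996, -0.57101138,  0.30203239]), 'tool_rot': array([[ 9.13994999e-01,  4.05725078e-01, -5.49773252e-04],
       [ 4.05725445e-01, -9.13994379e-01,  1.06701478e-03],
       [-6.95750070e-05, -1.19830317e-03, -9.99999280e-01]]), 'wrist_force': array([-0.38623227,  0.26450063, -0.97092644]), 'wrist_torque': array([-0.03816992, -0.00045319,  0.00348402]), 'opening': 0.09427141808490791}
scene {'fov_y': 47.465039061960056, 'cx': 317.24839139916156, 'cy': 197.0782027952695, 'k1': 0.010826745279105838, 'rvec': array([ 1.11453649,  2.60456741, -0.75221078]), 'tvec': array([ 0.35181002, -0.31556391,  1.35326631])}
organiser [(0.83, [290.2, 229.9])]
flap_hinge [(0.72, [274.2,
[... 513 characters left out ...]
.9, 157.0])]
flap_loop [(0.96, [354.3, 218.3])]
catch_grip [(0.72, [272.0, 251.3]), (0.46, [313.9, 211.9])]
pointer_tip [(0.69, [395.4, 195.7])]
drawers [(0.89, [443.6, 188.3])]
saucer [(0.74, [237.9, 169.9])]
peg [(0.43, [274.7, 247.4])]
{'fov_y': 59.6359356244803, 'cx': 323.364022357123, 'cy': 198.95045771033227, 'k1': -0.05458536117823971, 'T_tool_cam': array([[-7.74187033e-04, -9.72581831e-01, -2.32559634e-01,
         6.74432518e-02],
       [ 9.99999563e-01, -6.30941750e-04, -6.90335676e-04,
        -1.02067850e-03],
       [ 5.24676353e-04, -2.32560067e-01,  9.72581894e-01,
        -8.27936177e-02],
       [ 0.00000000e+00,  0.00000000e+00,  0.00000000e+00,
         1.00000000e+00]])}
```

View pics/scene0.png

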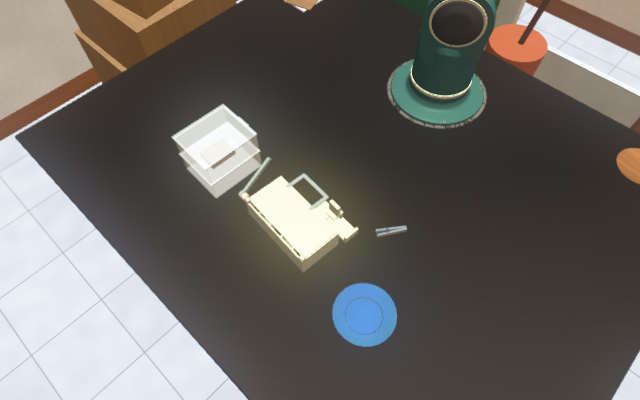

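View pics/top0.png

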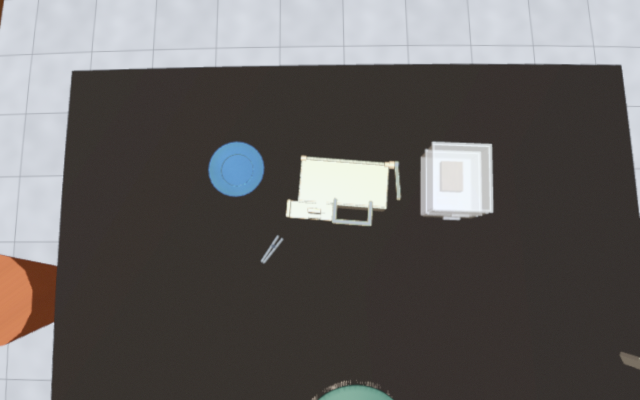

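The scene view shows the organiser at about (300,222), its loop at (308,190), the catch at (335,208), the pointer at (255,178), the peg at (391,231) and the saucer at (364,315). In the top view the loop bar is at (352,222), the fin at (314,211) and the pointer at (397,182).

```bash
cat > h.py <<'E'
import numpy as np, cv2
from scipy.optimize import least_squares
from scipy.spatial.transform import Rotation as R
def proj(P,p,s=None):
    P=np.atleast_2d(P).astype(float)
    if 'rvec' in p:
        C=(R.from_rotvec(p['rvec']).as_matrix()@P.T).T+p['tvec']
    else:
        T=np.eye(4);T[:3,:3]=s['tool_rot'];T[:3,3]=s['eef_pos']
        M=np.linalg.inv(T@p['T_tool_cam']); C=P@M[:3,:3].T+M[:3,3]
    f=200/np.tan(np.radians(p['fov_y']/2))
    u=C[:,:2]/C[:,2:]; r2=(u**2).sum(1,keepdims=True); u=u*(1+p['k1']*r2)
    return u*f+[p['cx'],p['cy']]
def flapfr(x,a): # local pt on flap frame -> organiser
    c,s=np.cos(a),np.sin(a)
    x=np.asarray(x,float)
    # front (-x) rises with angle: rot about +y by +a: -x -> (-c,0,+s)
    Ry=np.array([[c,0,s],[0,1,0],[-s,0,c]])
    return Ry@x+np.array([.05,0,.064])
def org(P,pose):
    x,y,t=pose; c,s=np.cos(t),np.sin(t)
    return np.array([[c,-s,0],[s,c,0],[0,0,1]])@np.asarray(P)+[x,y,0]
E
python3 - <<'E'
from h import *
from cell import viewer
ps={n:viewer.camera_params(n) for n in("scene","top")}
obs={"top":{"o":(341.2,184.6),"h":(344.9,157),"l":(354.3,218.3),"c":(313.9,211.9),"p":(395.4,195.7)},
"scene":{"o":(290.2,229.9),"h":(274.2,227.9),"l":(314.8,187.1),"c":(335,207.5),"p":(269.3,158.3)}}
def model(v):
    pose=v[:3]
    return {"o":org([0,0,0],pose),"h":org([.05,0,.064],pose),"l":org(flapfr([-.145,-.025,0],0),pose),
     "c":org([-.078,.05,.094],pose),"p":org(flapfr([-.110,-.122,0],v[3]),pose)}
def res(v,full=False):
    m=model(v);o=[]
    for n in obs:
        for k in obs[n]:
            d=proj(m[k],ps[n])[0]-obs[n][k]; o.append(d)
            if full: print(n,k,d.round(1))
    return np.ravel(o)
best=min((least_squares(res,[.5,0,t,.75],loss='soft_l1') for t in(0,1.5,-1.5,3)),key=lambda s:s.cost)
print(best.x,best.cost);res(best.x,True)
for k,vv in model(best.x).items():print(k,vv.round(3))
E
```

```text
[ 0.62217439  0.0245478  -0.11293931  0.67718578] 22.81438167965022
top o [0.3 0.5]
top h [-0.5  3.1]
top l [-5.1  2.8]
top c [ 4.1 -2.6]
top p [1.7 0.4]
scene o [2.  0.5]
scene h [-0.8  1.8]
scene l [0.6 1.4]
scene c [-4.4 -1.1]
scene p [-0.4  0.9]
o [0.622 0.025 0.   ]
h [0.672 0.019 0.064]
l [0.525 0.01  0.064]
c [0.55  0.083 0.094]
p [ 0.573 -0.093  0.133]
```

>>> arm_command --deltas '[[[0.8,-0.7,0,0,0,0,94],[0.8,-0.7,0,0,0,0,94],[0.8,-0.7,0,0,0,0,94],[0.8,-0.7,0,0,0,0,94],[0.8,-0.7,0,0,0,0,94]]]'

```text
time_s: 1.32
eef_pos: [0.3416, -0.3804, 0.3027]
tool_rot: [[0.914, 0.406, 0.0], [0.406, -0.914, -0.0], [-0.0, 0.0, -1.0]]
wrist_force: [0.8, -0.8, -0.2]
opening: 0.0939
```

>>> arm_command --deltas '[[[0.8,-0.7,0,0,0,0,94],[0.8,-0.7,0,0,0,0,94],[0.8,-0.7,0,0,0,0,94],[0.8,-0.7,0,0,0,0,94],[0.8,-0.7,0,0,0,0,94]]]'

```text
time_s: 1.73
eef_pos: [0.4292, -0.1913, 0.303]
tool_rot: [[0.914, 0.406, 0.001], [0.406, -0.914, -0.0], [0.0, 0.001, -1.0]]
wrist_force: [1.3, 0.2, 0.9]
opening: 0.0944
```

>>> arm_command --deltas '[[[0.8,-0.7,0,0,0,0,94],[0.8,-0.7,0,0,0,0,94],[0.8,-0.7,0,0,0,0,94],[0.8,-0.7,0,0,0,0,94],[0.8,-0.7,0,0,0,0,94]]]'

```text
time_s: 2.15
eef_pos: [0.517, -0.0022, 0.303]
tool_rot: [[0.914, 0.405, 0.001], [0.405, -0.914, -0.0], [0.001, 0.0, -1.0]]
wrist_force: [1.0, -1.4, 0.4]
opening: 0.0937
```

>>> arm_command --deltas '[[[0,0,0,0,0,-1,94],[0,0,0,0,0,-1,94],[0,0,0,0,0,-1,94],[0,0,0,0,0,-1,94],[0,0,0,0,0,-1,94]]]'

```text
time_s: 2.57
eef_pos: [0.5165, -0.0041, 0.3027]
tool_rot: [[0.584, 0.812, -0.0], [0.812, -0.584, 0.0], [-0.0, -0.0, -1.0]]
wrist_force: [-0.1, -0.6, 0.3]
opening: 0.094
```

>>> arm_command --deltas '[[[0,0,0,0,0,-1,94],[0,0,0,0,0,-1,94],[0,0,0,0,0,-1,94],[0,0,0,0,0,-1,94],[0,0,0,0,0,-1,94]]]'

```text
time_s: 2.98
eef_pos: [0.5165, -0.0043, 0.3027]
tool_rot: [[0.101, 0.995, 0.0], [0.995, -0.101, -0.0], [-0.0, 0.0, -1.0]]
wrist_force: [0.4, -0.2, -0.3]
opening: 0.0936
```

```bash
cat > look.py <<'E'
from h import *
from cell import sensors, viewer
import sys
def look(tag,qs=("flap_hinge","flap_loop","catch_grip","pointer_tip")):
    s=sensors.sense(); im=viewer.camera("wrist"); cv2.imwrite(f"pics/{tag}.png",im)
    print(s['time_s'],s['eef_pos'].round(4))
    for q in qs: print(q,[(round(d['p'],2),[round(float(v),1) for v in d['xy']]) for d in viewer.place_of("wrist",q)][:3])
    return s,im
E
python3 -c "
from look import *
s,im=look('w1')
pose=[.622,.0245,-.113];p=viewer.camera_params('wrist')
for k,P in {'h':[.05,0,.064],'l':[-.095,-.025,.064],'c':[-.078,.05,.094]}.items(): print(k,proj(org(P,pose),p,s).round(1))
"
```

```text
2.9833 [ 0.5165 -0.0043  0.3027]
flap_hinge [(0.9, [484.2, 150.6])]
flap_loop [(0.85, [331.8, 181.0]), (0.3, [398.3, 308.9])]
catch_grip [(0.72, [348.5, 75.3])]
pointer_tip [(0.69, [398.7, 310.8])]
h [[487.3 149.3]]
l [[330.9 173.9]]
c [[354.4  87.9]]
```

View pics/w1.png

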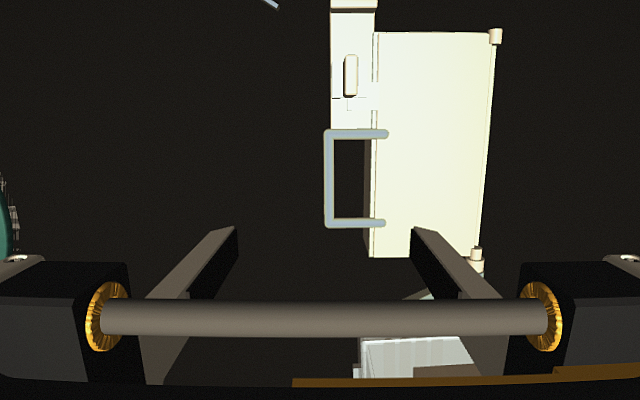

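Wrist view: the fin is at about (351,75), the loop bar from (328,133) to (329,222), and the plate spans x 372 to 490. I'll refit using these points.

```bash
cat >> h.py <<'E'
def ray(px,p,s,z):
    f=200/np.tan(np.radians(p['fov_y']/2)); d=(np.array(px)-[p['cx'],p['cy']])/f
    u=d.copy()
    for _ in range(20): u=d/(1+p['k1']*(u@u))
    v=np.array([u[0],u[1],1])
    if 'rvec' in p:
        Rm=R.from_rotvec(p['rvec']).as_matrix(); o=-Rm.T@p['tvec']; v=Rm.T@v
    else:
        T=np.eye(4);T[:3,:3]=s['tool_rot'];T[:3,3]=s['eef_pos'];T=T@p['T_tool_cam'];o=T[:3,3];v=T[:3,:3]@v
    return o+v*(z-o[2])/v[2]
E
python3 - <<'E'
from h import *
from cell import sensors,viewer
s=sensors.sense();p=viewer.camera_params('wrist')
a=ray((328.5,133),p,s,.064);b=ray((329,222),p,s,.064);print('bar',a,b,np.linalg.norm(a-b),(a+b)/2,'yaw',np.arctan2(-(a-b)[0],(a-b)[1]))
for px in((351,56),(351,75),(351,95)):print('fin',ray(px,p,s,.108),ray(px,p,s,.094))
a=ray((374,34),p,s,.066);b=ray((370,256),p,s,.066);print('edge',a,b,np.linalg.norm(a-b),(a+b)/2,'yaw',np.arctan2(-(a-b)[0],(a-b)[1]))
E
```

```text
bar [0.52667637 0.047875   0.064     ] [ 0.51813321 -0.03608473  0.064     ] 0.08439326289564668 [0.52240479 0.00589513 0.064     ] yaw -0.10140414543742622
fin [0.54917061 0.10513032 0.108     ] [0.55047237 0.107218   0.094     ]
fin [0.54786226 0.09146399 0.108     ] [0.54909801 0.09286209 0.094     ]
fin [0.54646747 0.07681072 0.108     ] [0.54763284 0.07746943 0.094     ]
edge [0.5744073  0.12723332 0.066     ] [ 0.55448688 -0.07466882  0.066     ] 0.20288247380720337 [0.56444709 0.02628225 0.066     ] yaw -0.09834541910743277
```

>>> arm_command --deltas '[[[0.62,0.13,0,0,0,0,40],[0.62,0.14,0,0,0,0,40],[0.61,0.13,0,0,0,0,40],[0.61,0.14,0,0,0,0,40],[0,0,0.2,0,0,0,40]]]'

```text
time_s: 3.65
eef_pos: [0.5493, 0.0961, 0.2958]
tool_rot: [[0.104, 0.995, 0.002], [0.995, -0.104, 0.002], [0.002, 0.002, -1.0]]
wrist_force: [0.7, 1.7, -1.3]
opening: 0.064
```

>>> arm_command --deltas '[[[0,0,0.3,0,0,0,40],[0,0,0.3,0,0,0,40],[0,0,0.3,0,0,0,40],[0,0,0.3,0,0,0,40],[0,0,0.1,0,0,0,40]]]'

```text
time_s: 4.07
eef_pos: [0.5476, 0.0904, 0.2403]
tool_rot: [[0.107, 0.994, -0.003], [0.994, -0.107, -0.0], [-0.001, -0.003, -1.0]]
wrist_force: [0.1, 0.5, -0.8]
opening: 0.0403
```

```bash
python3 -c "
from look import *
s,im=look('w2',('catch_grip',))
im=viewer.camera('scene');cv2.imwrite('pics/s2.png',cv2.resize(im[120:300,200:440],None,fx=3,fy=3))
p=viewer.camera_params('wrist')
for px in((0,0),):pass
"
```

```text
4.0667 [0.5476 0.0904 0.2403]
catch_grip [(0.75, [321.7, 216.9])]
```

View pics/w2.png

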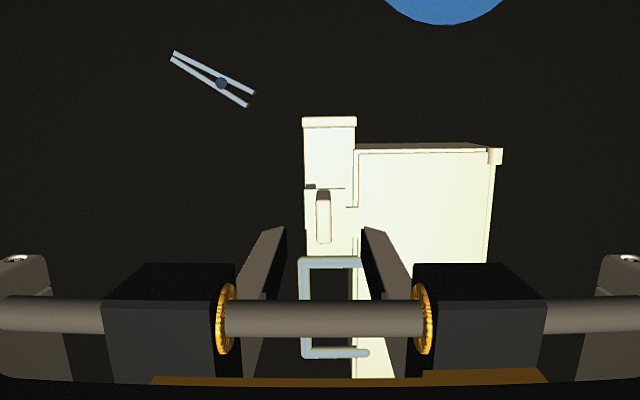

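View pics/s2.png

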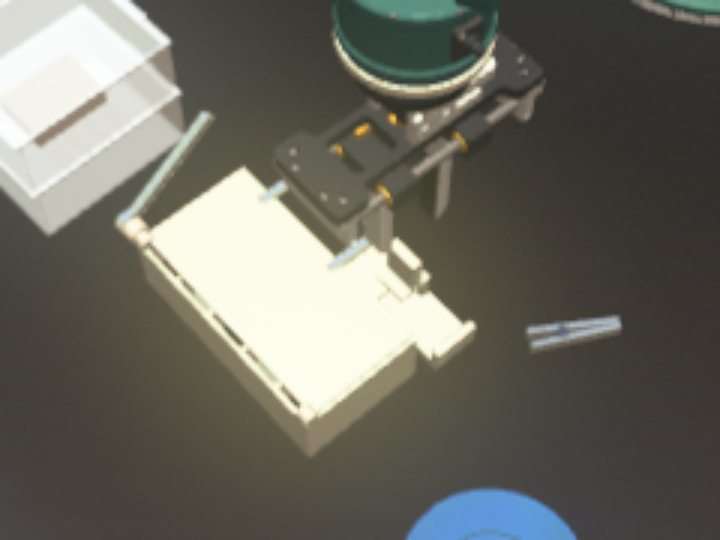

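```bash
python3 - <<'E'
from h import *
from cell import sensors,viewer
s=sensors.sense();p=viewer.camera_params('wrist')
for px in((323.5,191),(323.5,217),(323.5,243),(321.7,216.9)):print('fin',ray(px,p,s,.108).round(4),ray(px,p,s,.094).round(4))
a=ray((332,262),p,s,.064);print(a)
E
python3 -c "
import cv2;im=cv2.imread('pics/w2.png');cv2.imwrite('pics/w2c.png',cv2.resize(im[100:280,250:410],None,fx=3.3,fy=3.3,interpolation=2))"
```

```text
fin [0.5502 0.1126 0.108 ] [0.5499 0.1096 0.094 ]
fin [0.5484 0.0954 0.108 ] [0.548  0.0913 0.094 ]
fin [0.5465 0.0777 0.108 ] [0.5459 0.0724 0.094 ]
fin [0.5473 0.0956 0.108 ] [0.5468 0.0915 0.094 ]
[0.54983797 0.0442251  0.064     ]
```

View pics/w2c.png

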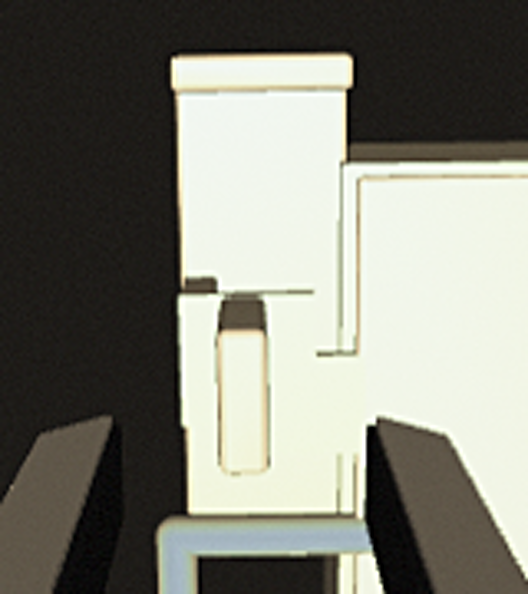

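Run:
```python
from h import *
from cell import sensors,viewer
s=sensors.sense();p=viewer.camera_params('wrist')
for px in((323.8,200),(323.8,221.5),(323.8,243),(316.4,221.5),(331.2,221.5)):print('fin',ray(px,p,s,.108).round(4))
```

```text
fin [0.5498 0.1067 0.108 ]
fin [0.5483 0.0924 0.108 ]
fin [0.5467 0.0776 0.108 ]
fin [0.5435 0.0929 0.108 ]
fin [0.5531 0.0919 0.108 ]
```

>>> arm_command --deltas '[[[0.04,0.01,0.3,0,0,0,40],[0,0,0.3,0,0,0,40],[0,0,0.3,0,0,0,40],[0,0,0.3,0,0,0,40],[0,0,0.28,0,0,0,40]]]'

```text
time_s: 4.63
eef_pos: [0.5487, 0.0928, 0.1818]
tool_rot: [[0.106, 0.994, -0.001], [0.994, -0.106, 0.0], [-0.0, -0.001, -1.0]]
wrist_force: [0.0, -0.7, -0.2]
opening: 0.0398
```

>>> arm_command --deltas '[[[0,0,0,0,0,0,40],[0,0,0,0,0,0,5],[0,0,0,0,0,0,5],[0,0,0,0,0,0,5],[0,0,0,0,0,0,5]]]' --force 12

```text
time_s: 5.05
eef_pos: [0.5492, 0.0929, 0.184]
tool_rot: [[0.106, 0.994, 0.001], [0.994, -0.106, 0.0], [0.0, 0.001, -1.0]]
wrist_force: [-0.7, 0.2, -0.3]
opening: 0.0167
```

>>> arm_command --deltas '[[[0,0,0,0,0,0,5],[0,0,0,0,0,0,5],[0,0,0,0,0,0,5]]]'

```text
time_s: 5.3
eef_pos: [0.548, 0.0932, 0.1837]
tool_rot: [[0.105, 0.994, -0.002], [0.994, -0.105, -0.0], [-0.001, -0.002, -1.0]]
wrist_force: [-10.3, 0.4, 9.5]
opening: 0.0098
```

>>> arm_command --deltas '[[[0.1,0,0,0,0,0,5],[0.2,0,0,0,0,0,5]]]'

```text
time_s: 5.47
eef_pos: [0.5492, 0.1044, 0.1837]
tool_rot: [[0.106, 0.994, -0.002], [0.994, -0.106, -0.001], [-0.001, -0.002, -1.0]]
wrist_force: [-12.4, 0.5, 11.7]
opening: 0.0099
```

>>> arm_command --deltas '[[[0.1,-0.03,-0.03,0,0,0,5],[0.1,0,0,0,0,0,5]]]'

```text
time_s: 5.63
eef_pos: [0.5494, 0.1129, 0.1844]
tool_rot: [[0.106, 0.994, -0.001], [0.994, -0.106, -0.0], [-0.001, -0.001, -1.0]]
wrist_force: [-3.5, -0.6, -4.0]
opening: 0.0102
```

```bash
python3 -c "
from look import *
s,im=look('w3',('catch_grip',));print(s['wrist_force'],s['eef_pos'])
"
```

```text
5.6333 [0.5494 0.1129 0.1844]
catch_grip [(0.56, [322.2, 249.6])]
[-3.48826094 -0.55536399 -3.96993179] [0.54941927 0.11286706 0.18438201]
```

View pics/w3.png

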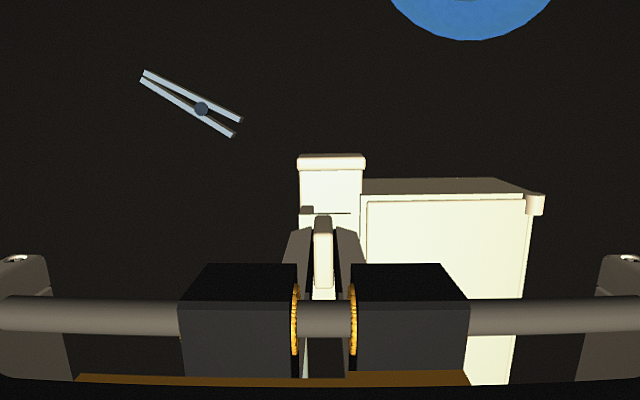

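The fin is gripped, and it has moved about 20 mm towards the stop block at (332,162).

>>> arm_command --deltas '[[[0.1,0,0,0,0,0,5],[0.15,0,0,0,0,0,5],[0.15,0,0,0,0,0,5],[0.1,0,0,0,0,0,5]]]'

```text
time_s: 6.07
eef_pos: [0.5515, 0.1332, 0.1844]
tool_rot: [[0.105, 0.994, -0.001], [0.994, -0.105, -0.0], [-0.0, -0.001, -1.0]]
wrist_force: [-5.9, -0.7, -4.5]
opening: 0.0096
```

>>> arm_command --deltas '[[[0.1,0,0,0,0,0,5],[0.1,0,0,0,0,0,5],[0.05,0,0,0,0,0,5]]]'

```text
time_s: 6.32
eef_pos: [0.5523, 0.1405, 0.1841]
tool_rot: [[0.107, 0.994, -0.003], [0.994, -0.107, -0.004], [-0.004, -0.003, -1.0]]
wrist_force: [-9.3, -16.2, 0.2]
opening: 0.0101
```

>>> arm_command --deltas '[[[0.05,0,0,0,0,0,5],[0.05,0,0,0,0,0,5]]]'

```text
time_s: 6.48
eef_pos: [0.5527, 0.144, 0.1839]
tool_rot: [[0.108, 0.994, -0.003], [0.994, -0.108, -0.005], [-0.005, -0.003, -1.0]]
wrist_force: [-8.8, -16.0, -2.4]
opening: 0.0099
```

>>> arm_command --deltas '[[[0.05,0,0,0,0,0,5],[0.03,0,0,0,0,0,5]]]'

```text
time_s: 6.65
eef_pos: [0.553, 0.1472, 0.1838]
tool_rot: [[0.108, 0.994, -0.003], [0.994, -0.108, -0.004], [-0.005, -0.003, -1.0]]
wrist_force: [-8.1, -14.4, -3.0]
opening: 0.0103
```

```bash
python3 -c "
from look import *
s,im=look('w4',('catch_grip',))
im=viewer.camera('scene');cv2.imwrite('pics/s4.png',cv2.resize(im[160:260,270:400],None,fx=5,fy=5,interpolation=2))
"
```

```text
6.65 [0.553  0.1472 0.1838]
catch_grip [(0.56, [319.0, 273.1])]
```

View pics/w4.png

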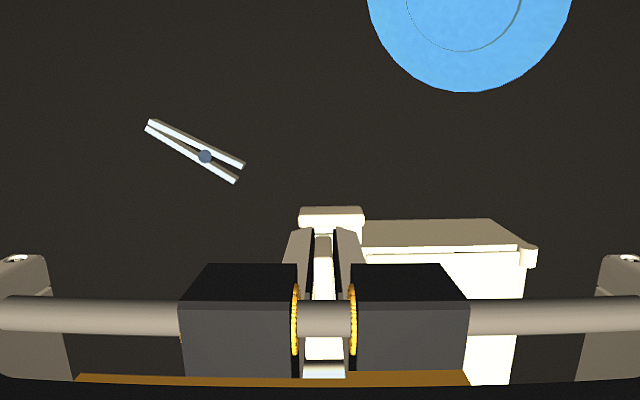

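View pics/s4.png

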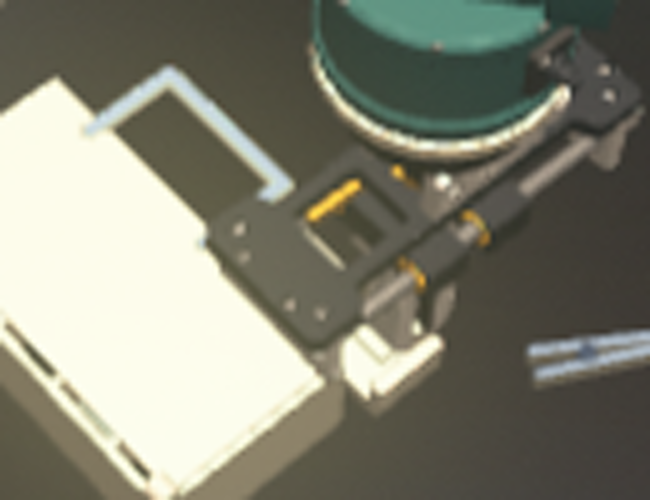

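The catch looks to be against the stop block at (332,215). I'll release and check.

>>> arm_command --deltas '[[[0,0,0,0,0,0,40],[0,0,0,0,0,0,40],[0,0,0,0,0,0,40],[0,0,0,0,0,0,40],[0,0,-0.3,0,0,0,40]]]'

```text
time_s: 7.22
eef_pos: [0.5532, 0.1498, 0.1956]
tool_rot: [[0.105, 0.994, -0.002], [0.994, -0.105, -0.0], [-0.0, -0.002, -1.0]]
wrist_force: [0.3, -0.6, 0.3]
opening: 0.0384
```

>>> arm_command --deltas '[[[0,0,-0.5,0,0,0,40],[0,0,-0.5,0,0,0,40],[0,0,-0.5,0,0,0,40],[-0.5,0,-0.3,0,0,0,40],[-0.5,0,0,0,0,0,40]]]'

```text
time_s: 7.63
eef_pos: [0.5503, 0.1112, 0.2723]
tool_rot: [[0.103, 0.995, 0.004], [0.995, -0.103, 0.001], [0.002, 0.004, -1.0]]
wrist_force: [-0.0, 0.2, -0.6]
opening: 0.0399
```

```bash
python3 -c "
from look import *
s,im=look('w5')
cv2.imwrite('pics/w5c.png',cv2.resize(im[0:300,200:560],None,fx=2,fy=2,interpolation=2))
"
```

```text
7.6333 [0.5503 0.1112 0.2723]
flap_hinge [(0.37, [317.6, 177.4])]
flap_loop [(0.9, [307.5, 311.1]), (0.72, [318.2, 177.0])]
catch_grip [(0.58, [317.4, 178.5])]
pointer_tip [(0.69, [317.9, 179.3])]
```

View pics/w5c.png

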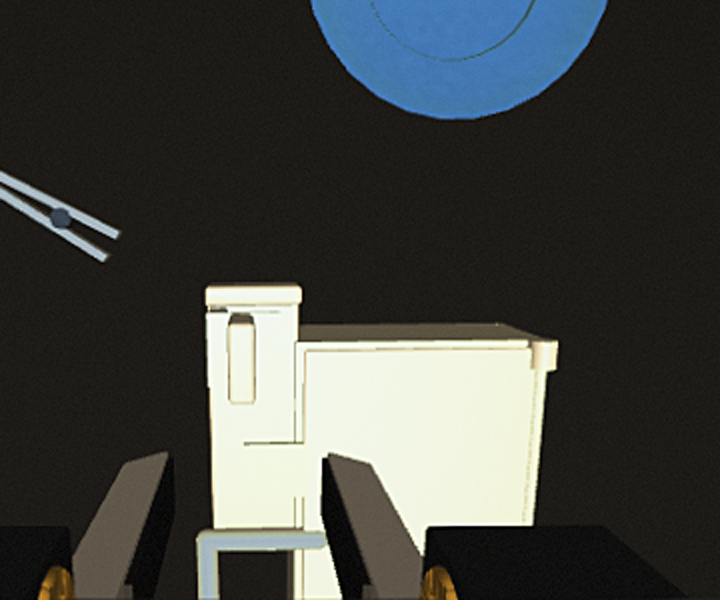

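Run:
```python
from h import *
from cell import sensors,viewer
s=sensors.sense();p=viewer.camera_params('wrist')
pose=[.6194,.0213,-.100]
def toorg(P):
    c,q=np.cos(pose[2]),np.sin(pose[2]);d=P[:2]-np.array(pose[:2]);return (c*d[0]+q*d[1],-q*d[0]+c*d[1])
for n,px,z in(('fin+',(320.5,161),.108),('fin-',(320.5,201.5),.108),('bridge+',(322,156),.075),('bridge-',(330,221),.075),('blk near',(327,151.5),.068),('blk far',(327,143.5),.068)):
    P=ray(px,p,s,z);print(n,P.round(4),np.round(toorg(P),4))
```

```text
fin+ [0.5513 0.1481 0.108 ] [-0.0805  0.1194]
fin- [0.5481 0.119  0.108 ] [-0.0807  0.0901]
bridge+ [0.5522 0.1478 0.075 ] [-0.0795  0.1192]
bridge- [0.553  0.0936 0.075 ] [-0.0732  0.0653]
blk near [0.5565 0.1502 0.068 ] [-0.0754  0.122 ]
blk far [0.5572 0.1566 0.068 ] [-0.0754  0.1285]
```

Fin is at organiser y = 105 mm, which is the 55 mm stop position, and the flap is still shut. Next I'll move over the loop.

>>> arm_command --deltas '[[[-0.7,-0.1,0,0,0,0,40],[-0.7,-0.1,0,0,0,0,40],[-0.7,-0.1,0,0,0,0,36],[-0.6,-0.12,0,0,0,0,36],[0,0,0.5,0,0,0,36]]]'

```text
time_s: 8.3
eef_pos: [0.522, 0.0011, 0.251]
tool_rot: [[0.109, 0.994, 0.004], [0.994, -0.109, -0.002], [-0.001, 0.004, -1.0]]
wrist_force: [1.5, -0.5, 1.0]
opening: 0.0361
```

>>> arm_command --deltas '[[[0,0,0.5,0,0,0,36],[0,0,0.3,0,0,0,36],[0,0,0,0,0,0,36]]]'

```text
time_s: 8.55
eef_pos: [0.5206, 0.0054, 0.2146]
tool_rot: [[0.104, 0.995, -0.003], [0.995, -0.104, 0.001], [0.0, -0.004, -1.0]]
wrist_force: [-1.3, 0.7, -0.4]
opening: 0.0359
```

```bash
python3 -c "
from look import *
s,im=look('w6',('flap_loop','catch_grip'))
p=viewer.camera_params('wrist')
print(proj([.5224,.0059,.064],p,s))
"
```

```text
8.55 [0.5206 0.0054 0.2146]
flap_loop [(0.84, [328.8, 218.2])]
catch_grip []
[[327.13192363 215.47630556]]
```

View pics/w6.png

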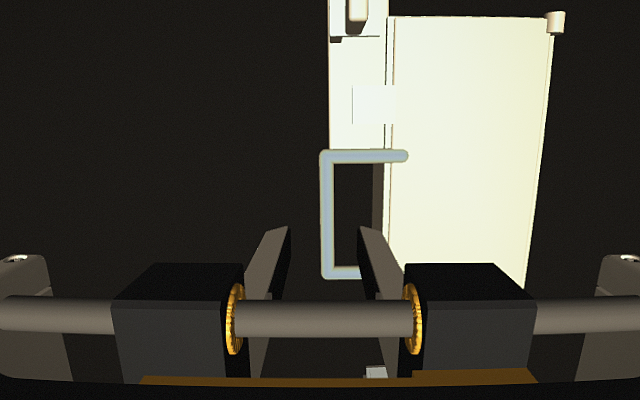

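The bar is at (326,215), as predicted, and the ear at (372,103) is clear of the catch. Descending.

>>> arm_command --deltas '[[[0,0.03,0.4,0,0,0,36],[0,0,0.4,0,0,0,36],[0,0,0.4,0,0,0,36],[0,0,0.4,0,0,0,36],[0,0,0.22,0,0,0,36]]]'

```text
time_s: 9.12
eef_pos: [0.5228, 0.0047, 0.1434]
tool_rot: [[0.105, 0.994, -0.0], [0.994, -0.105, 0.0], [0.0, -0.0, -1.0]]
wrist_force: [-0.3, 0.6, -0.3]
opening: 0.0358
```

>>> arm_command --deltas '[[[0,0,0,0,0,0,36],[0,0,0,0,0,0,36]]]'

```text
time_s: 9.28
eef_pos: [0.523, 0.0047, 0.1445]
tool_rot: [[0.105, 0.994, 0.0], [0.994, -0.105, 0.0], [0.0, 0.0, -1.0]]
wrist_force: [0.5, -0.2, 0.1]
opening: 0.0361
```

>>> arm_command --deltas '[[[0,0,0,0,0,0,5],[0,0,0,0,0,0,5],[0,0,0,0,0,0,5],[0,0,0,0,0,0,5],[0,0,0,0,0,0,5]]]' --force 30

```text
time_s: 9.7
eef_pos: [0.5224, 0.0044, 0.1441]
tool_rot: [[0.106, 0.994, -0.0], [0.994, -0.106, -0.0], [-0.0, -0.0, -1.0]]
wrist_force: [-4.2, -0.3, 7.1]
opening: 0.009
```

>>> arm_command --deltas '[[[0,0,0,0,0,0,5],[0,0,0,0,0,0,5],[0,0,0,0,0,0,5]]]'

```text
time_s: 9.95
eef_pos: [0.5224, 0.0044, 0.1441]
tool_rot: [[0.105, 0.994, -0.0], [0.994, -0.105, -0.0], [-0.0, -0.0, -1.0]]
wrist_force: [-3.6, 0.4, 7.8]
opening: 0.0093
```

Loop is gripped at 9.3 mm. Before lifting, I'll let go of the still-shut flap and measure the pointer angle close up with the wrist camera.

>>> arm_command --deltas '[[[0,0,0,0,0,0,36],[0,0,0,0,0,0,36],[0,0,0,0,0,0,36],[0,0,0,0,0,0,36],[0,0,-0.3,0,0,0,36]]]'

```text
time_s: 10.37
eef_pos: [0.5218, 0.0043, 0.1546]
tool_rot: [[0.106, 0.994, -0.003], [0.994, -0.106, 0.0], [0.0, -0.003, -1.0]]
wrist_force: [-0.2, 0.8, -1.4]
opening: 0.0356
```

>>> arm_command --deltas '[[[0,0,-0.8,0,0,0,36],[0,0,-0.9,0,0,0,36],[0,0,-0.9,0,0,0,36],[-0.6,0,-0.6,0,0,0,36],[-0.8,0,-0.3,0,0,0,36]]]'

```text
time_s: 10.78
eef_pos: [0.5175, -0.0494, 0.3003]
tool_rot: [[0.101, 0.995, 0.005], [0.995, -0.101, 0.0], [0.001, 0.005, -1.0]]
wrist_force: [0.5, -0.4, -0.3]
opening: 0.0359
```

>>> arm_command --deltas '[[[-0.8,0,0,0,0,0,36],[-0.6,0,0,0,0,0,36],[0,0,0,0,0,0,36],[0,0,0,0,0,0,36]]]'

```text
time_s: 11.12
eef_pos: [0.5106, -0.1079, 0.2966]
tool_rot: [[0.108, 0.994, 0.0], [0.994, -0.108, -0.0], [-0.0, 0.0, -1.0]]
wrist_force: [0.1, 0.5, 0.1]
opening: 0.0358
```

```bash
python3 -c "
from look import *
s,im=look('w7');np.savez('pics/w7.npz',**{k:s[k] for k in('eef_pos','tool_rot')})
"
```

```text
11.1167 [ 0.5106 -0.1079  0.2966]
flap_hinge [(0.75, [488.9, 30.5]), (0.27, [323.3, 62.5])]
flap_loop [(0.96, [327.7, 59.1])]
catch_grip []
pointer_tip [(0.76, [401.2, 184.5])]
```

View pics/w7.png

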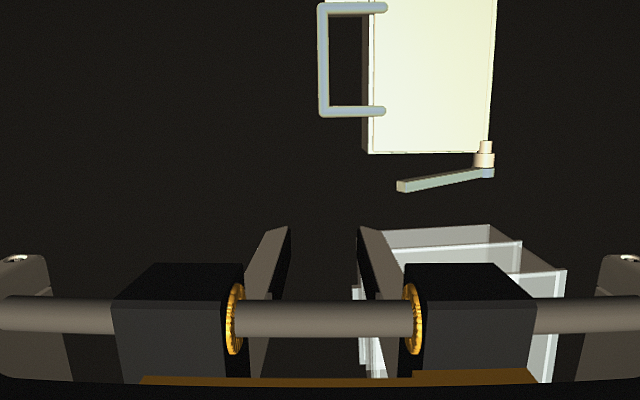

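Pointer shows clearly from (485,172) to its tip at (402,186). I'll take a second view for triangulation.

>>> arm_command --deltas '[[[-0.2,0.9,0,0,0,0,36],[-0.2,0.9,0,0,0,0,36],[-0.2,0.9,0,0,0,0,36],[0,0,0,0,0,0,36],[0,0,0,0,0,0,36]]]'

```text
time_s: 11.78
eef_pos: [0.6166, -0.1416, 0.2947]
tool_rot: [[0.105, 0.994, -0.001], [0.994, -0.105, 0.002], [0.001, -0.001, -1.0]]
wrist_force: [0.0, 0.3, -0.5]
opening: 0.0358
```

```bash
python3 -c "
from look import *
s,im=look('w8');np.savez('pics/w8.npz',**{k:s[k] for k in('eef_pos','tool_rot')})
a=cv2.imread('pics/w7.png')[130:210,380:520];b=im[60:220,200:440]
cv2.imwrite('pics/w7c.png',cv2.resize(a,None,fx=5,fy=5,interpolation=2));cv2.imwrite('pics/w8c.png',cv2.resize(b,None,fx=3.3,fy=3.3,interpolation=2))
"
```

```text
11.7833 [ 0.6166 -0.1416  0.2947]
flap_hinge []
flap_loop [(0.73, [194.2, 36.6])]
catch_grip []
pointer_tip [(0.74, [250.5, 157.5])]
```

View pics/w8.png

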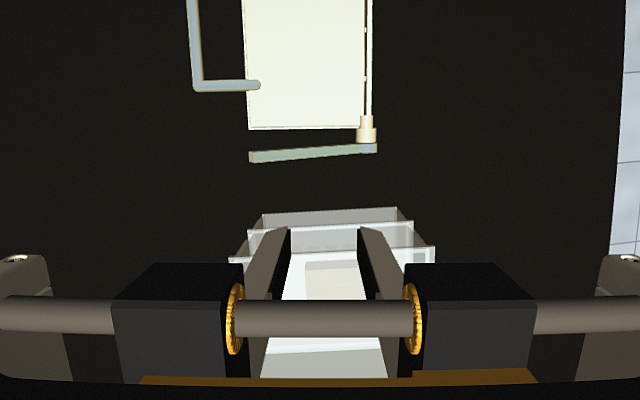

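View pics/w7c.png

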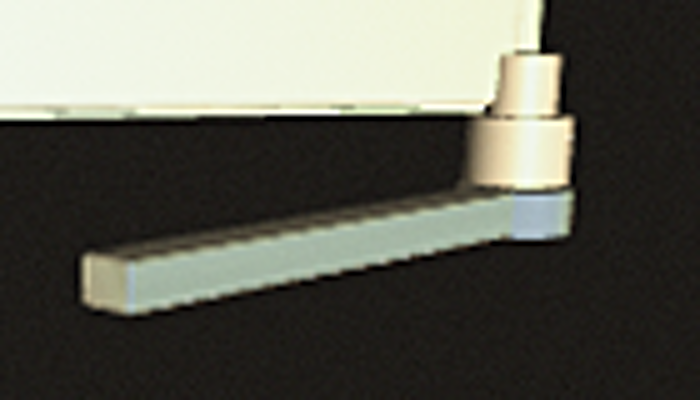

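View pics/w8c.png

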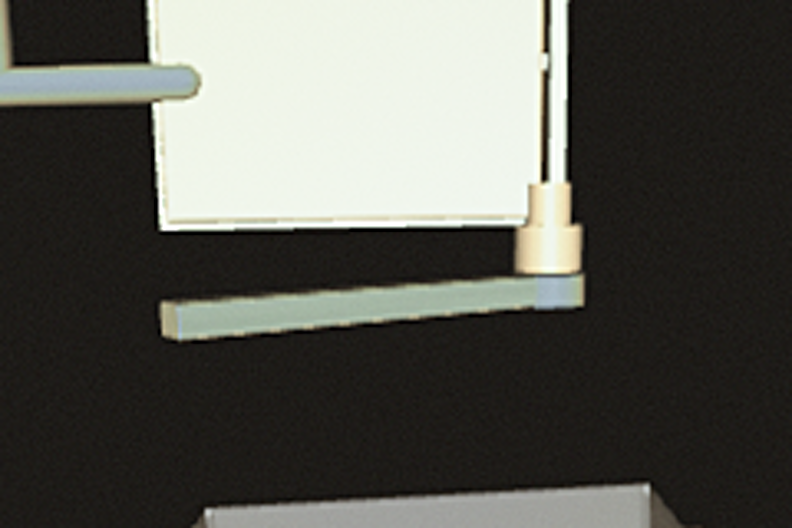

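```bash
cat > fit.py <<'E'
from h import *
from cell import viewer
p=viewer.camera_params('wrist')
S={k:dict(np.load(f'pics/{k}.npz')) for k in('w7','w8')}
S['w1']=dict(eef_pos=np.array([.5165,-.0043,.3027]),tool_rot=np.array([[.101,.995,0],[.995,-.101,0],[0,0,-1.]]))
obs=[('w1','b+',(328.5,133)),('w1','b-',(329,222)),('w7','b+',(323,8)),('w7','b-',(323.5,111)),('w8','b-',(197,85.5)),
('w7','t',(401.6,187)),('w8','t',(251.8,157.3)),('w7','h',(484.3,160)),('w8','h',(366.1,135.8)),('w7','u',(406.4,187.4)),('w8','u',(254.2,157.3))]
def res(v,show=0):
    pose=v[:3];o=[]
    M={'b+':org([-.095,.017,.064],pose),'b-':org([-.095,-.067,.064],pose),'t':org(flapfr([-.11,-.122,0],v[3]),pose),
    'u':org(flapfr([-.11,-.122,.005],v[3]),pose),'h':org([.05,v[4],.064],pose)}
    for n,k,px in obs:
        d=proj(M[k],p,S[n])[0]-px;o.append(d)
        if show:print(n,k,d.round(1))
    return np.ravel(o)
s=least_squares(res,[.62,.02,-.1,.7,-.112],loss='soft_l1');print(s.x.round(4),s.cost);res(s.x,1)
J=s.jac;print('sd',np.sqrt(np.diag(np.linalg.inv(J.T@J))).round(4))
# free triangulation of tip
def r2(P):return np.ravel([proj(P,p,S[n])[0]-px for n,k,px in obs if k=='t'])
t=least_squares(r2,[.57,-.09,.13]);print('tip',t.x,t.fun)
x,y,th=s.x[:3];d=t.x[:2]-[x,y];X=np.cos(th)*d[0]+np.sin(th)*d[1];Y=-np.sin(th)*d[0]+np.cos(th)*d[1]
print('tip org',X,Y,'len',np.hypot(X-.05,t.x[2]-.064),'ang',np.arctan2(t.x[2]-.064,.05-X))
E
python3 fit.py
```

```text
[ 0.6196  0.0213 -0.0978  0.6323 -0.1114] 3.4641291549243283
w1 b+ [0.6 0.4]
w1 b- [ 0.1 -0. ]
w7 b+ [-0.4  0.4]
w7 b- [0.2 0.1]
w8 b- [1.9 0.3]
w7 t [-0.1 -0.7]
w8 t [-0.4 -0.5]
w7 h [-1.9  0. ]
w8 h [-0.7 -0.1]
w7 u [ 0.3 -0. ]
w8 u [0.2 0.1]
sd [0.0005 0.0005 0.0058 0.0091 0.0009]
tip [ 0.56930386 -0.09681409  0.12877547] [ 0.02191897 -0.10964513 -0.02128515  0.10669435]
tip org -0.03854161960538689 -0.12248160890750388 len 0.10970633345752914 ang 0.6316091020200514
```

Pointer angle is 0.632. The triangulated tip is 109.7 mm from the hinge at organiser y = -122.5 mm, which matches the given sizes. Going back to the loop.

>>> arm_command --deltas '[[[0.7,-0.55,0,0,0,0,36],[0.7,-0.55,0,0,0,0,36],[0.7,-0.55,0,0,0,0,36],[0.7,-0.55,0,0,0,0,36],[0.62,-0.52,0,0,0,0,36]]]'

```text
time_s: 12.45
eef_pos: [0.5202, 0.007, 0.2963]
tool_rot: [[0.105, 0.994, 0.001], [0.994, -0.105, -0.001], [-0.001, 0.001, -1.0]]
wrist_force: [0.3, 0.3, 0.2]
opening: 0.0359
```

>>> arm_command --deltas '[[[0,0,0.5,0,0,0,36],[0,0,0.5,0,0,0,36],[0,0,0.5,0,0,0,36],[0,0,0.5,0,0,0,36],[0,0,0,0,0,0,36]]]'

```text
time_s: 12.87
eef_pos: [0.5202, 0.0051, 0.2134]
tool_rot: [[0.105, 0.994, -0.004], [0.994, -0.105, -0.0], [-0.001, -0.004, -1.0]]
wrist_force: [0.2, 0.2, -0.9]
opening: 0.036
```

>>> arm_command --deltas '[[[0,0.04,0.4,0,0,0,36],[0,0,0.4,0,0,0,36],[0,0,0.4,0,0,0,36],[0,0,0.4,0,0,0,36],[0,0,0.22,0,0,0,36]]]'

```text
time_s: 13.28
eef_pos: [0.5232, 0.005, 0.1429]
tool_rot: [[0.106, 0.994, -0.0], [0.994, -0.106, -0.0], [-0.0, -0.0, -1.0]]
wrist_force: [-0.2, 0.5, -0.3]
opening: 0.0355
```

>>> arm_command --deltas '[[[0,0,0,0,0,0,36],[0,0,0,0,0,0,5],[0,0,0,0,0,0,5],[0,0,0,0,0,0,5],[0,0,0,0,0,0,5]]]' --force 30

```text
time_s: 13.7
eef_pos: [0.5238, 0.0051, 0.1439]
tool_rot: [[0.106, 0.994, 0.001], [0.994, -0.106, -0.0], [-0.0, 0.001, -1.0]]
wrist_force: [-3.5, 0.2, 0.2]
opening: 0.0126
```

>>> arm_command --deltas '[[[0,0,0,0,0,0,5],[0,0,0,0,0,0,5],[0,0,0,0,0,0,5]]]'

```text
time_s: 13.95
eef_pos: [0.5227, 0.0052, 0.1435]
tool_rot: [[0.105, 0.994, -0.002], [0.994, -0.105, -0.001], [-0.001, -0.002, -1.0]]
wrist_force: [-10.5, 0.5, 13.4]
opening: 0.0092
```

>>> arm_command --deltas '[[[0,0.01,-0.15,0,0,0,5],[0,0.01,-0.15,0,0,0,5],[0,0.02,-0.27,0,0,0,5],[0,0.06,-0.28,0,0,0,5]]]'

```text
time_s: 14.28
eef_pos: [0.5264, 0.0048, 0.1774]
tool_rot: [[0.105, 0.994, -0.003], [0.994, -0.105, -0.0], [-0.0, -0.003, -1.0]]
wrist_force: [-7.4, 1.6, 0.1]
opening: 0.0088
```

>>> arm_command --deltas '[[[0,0.08,-0.28,0,0,0,5],[0,0.1,-0.27,0,0,0,5],[0,0,0,0,0,0,5]]]'

```text
time_s: 14.53
eef_pos: [0.5337, 0.0042, 0.2009]
tool_rot: [[0.105, 0.994, -0.003], [0.994, -0.105, -0.001], [-0.001, -0.003, -1.0]]
wrist_force: [-15.9, 3.6, 6.2]
opening: 0.0091
```

```bash
python3 -c "
from look import *
s,im=look('w9',('flap_loop',));print(s['wrist_force'],s['opening'])
im=viewer.camera('scene');cv2.imwrite('pics/s9.png',cv2.resize(im[120:300,200:440],None,fx=3,fy=3))
"
```

```text
14.5333 [0.5337 0.0042 0.2009]
flap_loop [(0.92, [324.7, 256.0]), (0.6, [526.9, 183.2])]
[-15.8807369    3.56802985   6.21526429] 0.00912088012413465
```

View pics/s9.png

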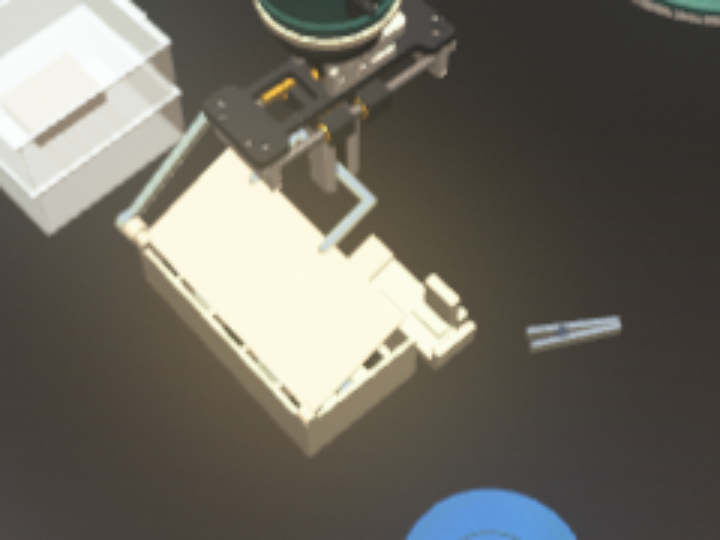

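View pics/w9.png

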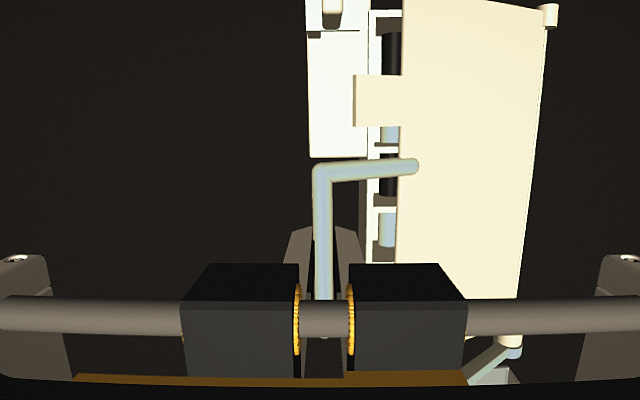

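The flap is rising smoothly, at about 0.41 rad, and the catch is still at its stop (435,300 in the enlarged scene view).

>>> arm_command --deltas '[[[0,0.09,-0.24,0,0,0,5],[0,0.12,-0.24,0,0,0,5],[0,0.14,-0.2,0,0,0,5],[0,0,0,0,0,0,5],[0,0,0,0,0,0,5]]]'

```text
time_s: 15.1
eef_pos: [0.5473, 0.0029, 0.2272]
tool_rot: [[0.105, 0.994, -0.003], [0.994, -0.105, -0.0], [-0.001, -0.003, -1.0]]
wrist_force: [-16.3, 3.3, 9.4]
opening: 0.0092
```

```bash
python3 -c "
from look import *
s,im=look('w10',('flap_loop',));print(s['wrist_force'],s['opening']);np.savez('pics/w10.npz',**{k:s[k] for k in('eef_pos','tool_rot')})
im=viewer.camera('scene');cv2.imwrite('pics/s10.png',cv2.resize(im[140:270,225:395],None,fx=4,fy=4,interpolation=2))
"
```

```text
15.1 [0.5473 0.0029 0.2272]
flap_loop [(0.8, [326.1, 256.2])]
[-16.33577354   3.26949527   9.39814276] 0.009170801521252377
```

View pics/w10.png

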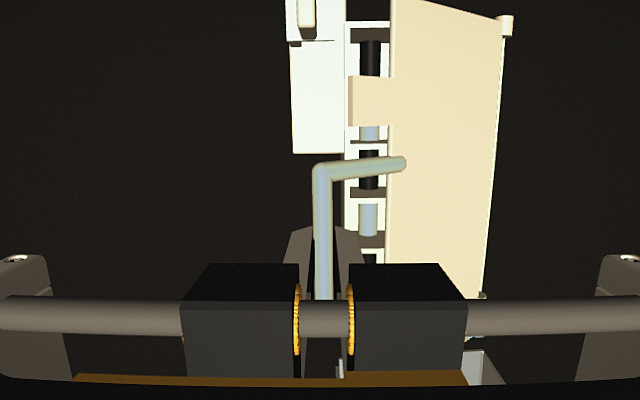

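View pics/s10.png

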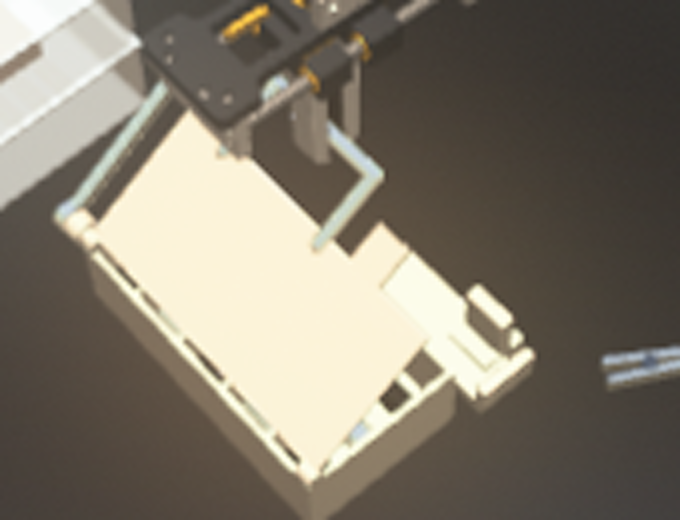

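```bash
python3 - <<'E'
from h import *
from cell import viewer
p=viewer.camera_params('wrist');s=dict(np.load('pics/w10.npz'))
pose=[.6196,.0213,-.0978]
for a in(.55,.58,.61,.632,.66):
    f=lambda *P:proj(org(flapfr(P,a),pose),p,s)[0].round(1)
    print(a,'barcorner',f(-.145,.017,0),'bar@-.0',f(-.145,0,0),'edge',f(-.102,.03,.002),f(-.102,-.02,.002),'ear',f(-.102,.062,.002),f(-.102,.038,.002),'hinge+',f(0,.11,0))
E
python3 -c "
import cv2;im=cv2.imread('pics/w10.png');cv2.imwrite('pics/w10c.png',cv2.resize(im[60:260,300:420],None,fx=3,fy=3,interpolation=2))"
```

```text
0.55 barcorner [317.1 169.7] bar@-.0 [317.5 203.3] edge [387.1 139.7] [384.2 227.6] ear [388.8  78.1] [387.5 124.7] hinge+ [504.8  12.1]
0.58 barcorner [321.8 170.9] bar@-.0 [322.1 205.1] edge [391. 140.] [387.9 229. ] ear [393.   77.6] [391.5 124.8] hinge+ [504.8  12.1]
0.61 barcorner [326.9 172. ] bar@-.0 [327.1 206.9] edge [395.3 140.3] [391.8 230.4] ear [397.4  77.1] [395.8 124.9] hinge+ [504.8  12.1]
0.632 barcorner [330.9 172.9] bar@-.0 [331.  208.2] edge [398.5 140.5] [394.8 231.4] ear [400.8  76.7] [399.1 125. ] hinge+ [504.8  12.1]
0.66 barcorner [336.4 174. ] bar@-.0 [336.4 210. ] edge [402.8 140.8] [398.8 232.7] ear [405.2  76.2] [403.4 125.1] hinge+ [504.8  12.1]
```

View pics/w10c.png

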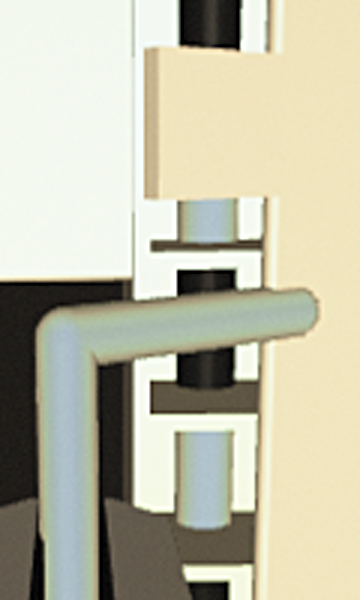

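```bash
python3 -c "
from cell import sensors
print(sensors.sense()['q'].round(3))"
```

```text
[ 0.37   0.418 -0.535  1.864  0.26   0.933 -0.39 ]
```

>>> arm_command --deltas '[[[0,0.04,-0.07,0,0,0,5],[0,0.04,-0.07,0,0,0,5],[0,0,0,0,0,0,5],[0,0,0,0,0,0,5]]]'

```text
time_s: 15.58
eef_pos: [0.5509, 0.0026, 0.2327]
tool_rot: [[0.105, 0.994, -0.002], [0.994, -0.105, 0.0], [-0.0, -0.002, -1.0]]
wrist_force: [-12.2, 2.8, 6.5]
opening: 0.0091
```

```bash
python3 -c "
from look import *
s,im=look('w11',());print(s['wrist_force'],s['opening'],s['eef_pos']);np.savez('pics/w11.npz',**{k:s[k] for k in('eef_pos','tool_rot')})
cv2.imwrite('pics/w11c.png',cv2.resize(im[60:260,300:420],None,fx=3,fy=3,interpolation=2))
for n in('scene','top'):
  im=viewer.camera(n);cv2.imwrite(f'pics/{n}11.png',im)
a=cv2.imread('pics/scene0.png')[145:275,230:360];b=cv2.imread('pics/scene11.png')[145:275,230:360]
cv2.imwrite('pics/sa.png',cv2.resize(a,None,fx=4.5,fy=4.5,interpolation=2))
cv2.imwrite('pics/sb.png',cv2.resize(b,None,fx=4.5,fy=4.5,interpolation=2))
a=cv2.imread('pics/top0.png')[140:240,280:410];b=cv2.imread('pics/top11.png')[140:240,280:410]
cv2.imwrite('pics/ta.png',cv2.resize(a,None,fx=5,fy=5,interpolation=2))
cv2.imwrite('pics/tb.png',cv2.resize(b,None,fx=5,fy=5,interpolation=2))
"
```

```text
15.5833 [0.5509 0.0026 0.2327]
[-12.1613334    2.79020764   6.48816184] 0.00913519498519747 [0.55088167 0.0025503  0.2327157 ]
```

View pics/sa.png

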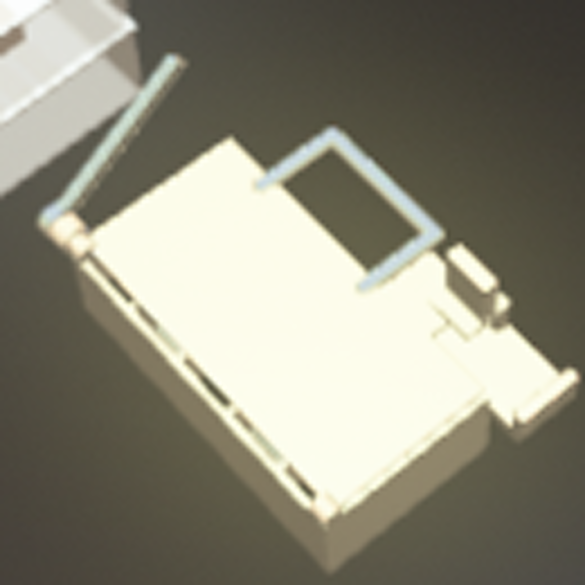

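View pics/sb.png

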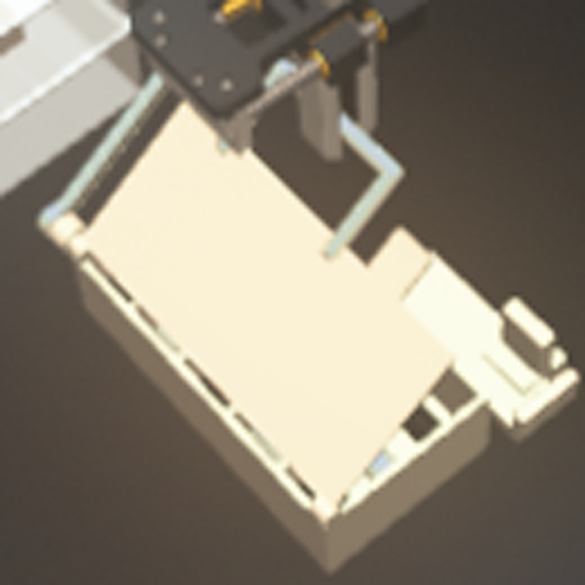

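View pics/ta.png

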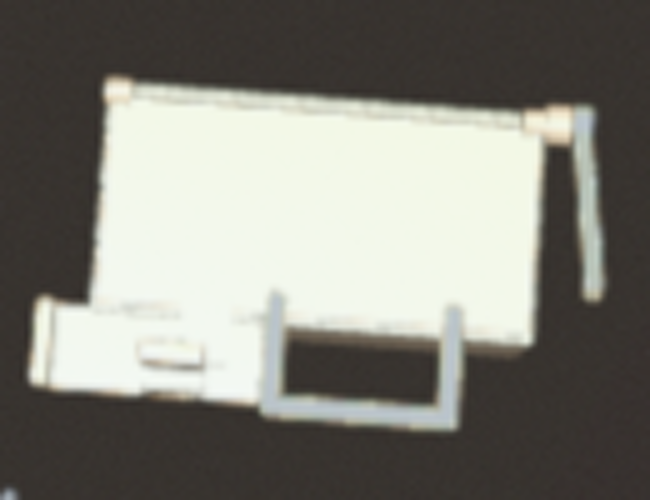

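View pics/tb.png

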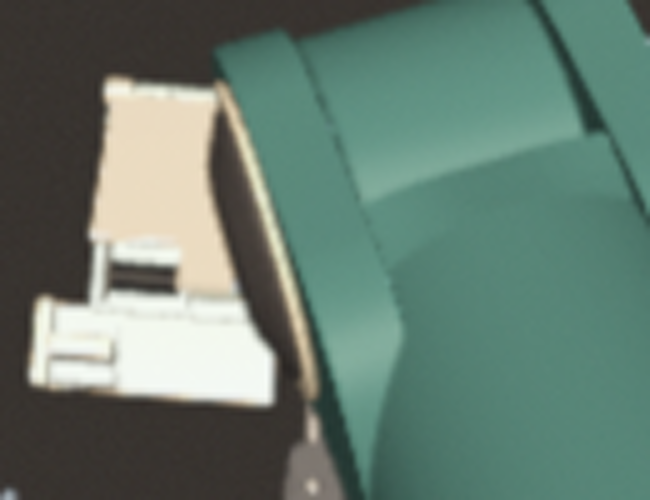

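View pics/w11c.png

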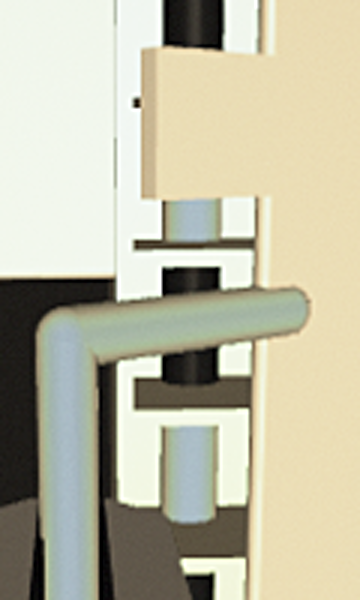

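```bash
cat > fit2.py <<'E'
from h import *
from cell import viewer
ps=viewer.camera_params('scene');pt=viewer.camera_params('top');pw=viewer.camera_params('wrist')
S11=dict(np.load('pics/w11.npz'))
c=lambda x,y:((x+.5)/4.5-.5+230,(y+.5)/4.5-.5+145)
t=lambda x,y:((x+.5)/5-.5+280,(y+.5)/5-.5+140)
B=-.145
# name, px, local pt, which ('0' shut,'p' pointer,'f' flap)
O=[(c(333,137),(B,-.067,0),'0'),(c(433,235),(B,.017,0),'0'),(c(232,138),(-.102,-.103,.002),'0'),
(c(175,62),(-.110,-.122,0),'p'),
(c(48,215),(0,-.122,0),'0'),
(c(393,172),(B,.017,0),'f'),(c(187,103),(-.102,-.103,.002),'f'),(c(456,357),(-.102,.103,.0),'f')]
T=[(t(450,416),(B,-.067,0),'0'),(t(272,408),(B,.017,0),'0'),(t(533,346),(-.102,-.103,0),'x'),(t(584,125),(0,-.122,0),'0'),(t(594,297),(-.110,-.122,0.003),'p')]
def mk(O,p):
    def res(v,show=0):
        a={'0':0,'p':v[4],'f':v[5]};o=[]
        for px,P,k in O:
            if k=='x':continue
            W=org(flapfr(P,a[k]),v[:3])+[0,0,v[3]]
            d=proj(W,p)[0]-px;o.append(d)
            if show:print(k,P,d.round(2))
        return np.r_[np.ravel(o),(v[3])/.002,(v[5]-.63)/.3]
    return res
for n,O_,p in(('scene',O,ps),('top',T,pt)):
    r=mk(O_,p);s=least_squares(r,[.62,.02,-.1,0,.63,.63],loss='soft_l1',f_scale=.7);print(n,s.x.round(4));r(s.x,1)
    print('sd@1px',np.sqrt(np.diag(np.linalg.inv(s.jac.T@s.jac))).round(3))
pose=[.6196,.0213,-.0978]
for a in(.58,.61,.632,.66):
    f=lambda *P:proj(org(flapfr(P,a),pose),pw,S11)[0].round(1)
    print(a,'bar@205ish',f(-.145,0,0),'edge',f(-.102,.03,.002),f(-.102,-.02,.002))
E
python3 fit2.py
```

```text
scene [ 0.6182  0.0196 -0.0911  0.      0.6358  0.6284]
0 (-0.145, -0.067, 0) [-0.43  0.1 ]
0 (-0.145, 0.017, 0) [0.05 0.11]
0 (-0.102, -0.103, 0.002) [-0.88 -0.15]
p (-0.11, -0.122, 0) [ 0.15 -0.61]
0 (0, -0.122, 0) [1.79 1.42]
f (-0.145, 0.017, 0) [-0.14  0.6 ]
f (-0.102, -0.103, 0.002) [ 0.21 -2.19]
f (-0.102, 0.103, 0.0) [-0.01 -0.02]
sd@1px [0.002 0.002 0.014 0.002 0.049 0.038]
top [ 0.6196  0.021  -0.0832  0.      0.553   0.63  ]
0 (-0.145, -0.067, 0) [0.12 0.4 ]
0 (-0.145, 0.017, 0) [ 0.1  -0.52]
0 (0, -0.122, 0) [-0.36  0.05]
p (-0.11, -0.122, 0.003) [0.1  0.02]
sd@1px [0.002 0.002 0.018 0.002 0.038 0.3  ]
0.58 bar@205ish [314.9 202.4] edge [382.5 139.4] [379.9 226.1]
0.61 bar@205ish [319.6 204.2] edge [386.4 139.7] [383.6 227.4]
0.632 bar@205ish [323.3 205.4] edge [389.5 139.9] [386.4 228.4]
0.66 bar@205ish [328.4 207.1] edge [393.6 140.2] [390.2 229.6]
```

Both estimates agree that the flap is in line. Wrist camera: flap 0.63, pointer 0.632. Scene camera: flap 0.628, pointer 0.636. I'll hold briefly and check it is steady.

>>> arm_command --deltas '[[[0,0,0,0,0,0,5],[0,0,0,0,0,0,5],[0,0,0,0,0,0,5],[0,0,0,0,0,0,5],[0,0,0,0,0,0,5]]]'

```text
time_s: 16.15
eef_pos: [0.5508, 0.0026, 0.2326]
tool_rot: [[0.105, 0.994, -0.002], [0.994, -0.105, 0.0], [-0.0, -0.002, -1.0]]
wrist_force: [-12.4, 1.9, 6.9]
opening: 0.0089
```

```bash
python3 -c "
from look import *
s,im=look('w12',());a=cv2.imread('pics/w11.png')
d=cv2.absdiff(im,a)[:260].max(2);print('changed px',(d>40).sum())
im=viewer.camera('scene');b=cv2.imread('pics/scene0.png')
m=cv2.absdiff(im,b).max(2)
for n,(x0,x1,y0,y1) in dict(saucer=(325,405,275,355),peg=(370,412,220,242),drawers=(165,225,100,200)).items(): print(n,(m[y0:y1,x0:x1]>60).sum())
cv2.imwrite('pics/s12.png',im)
"
```

```text
16.15 [0.5508 0.0026 0.2326]
changed px 538
saucer 0
peg 0
drawers 0
```

View pics/s12.png

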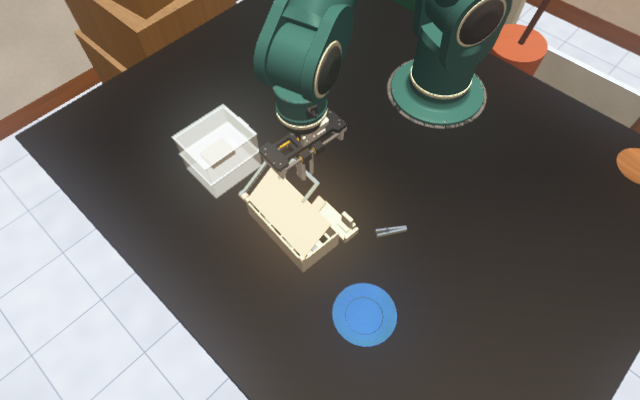

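```bash
python3 -c "
import cv2,numpy as np
a=cv2.imread('pics/w11.png');b=cv2.imread('pics/w12.png')
d=cv2.absdiff(a,b).max(2)>40; ys,xs=np.nonzero(d[:260]); print(np.histogram(xs,8,(0,640))[0],np.histogram(ys,5,(0,260))[0])
f=lambda im:np.float32(cv2.cvtColor(im,6))[60:250,300:500]
print(cv2.phaseCorrelate(f(a),f(b)))
for im in(a,b): print(im[205,308:340,2], im[140,378:396,0])
"
```

```text
[  0   0   0  80 213  50 195   0] [133 114  92 107  92]
((0.1323698486027638, 0.027635014632139132), 0.9887920256455739)
[ 29  29  28  25  65 164 173 164 167 162 165 167 168 169 168 168 168 165
 162 165 168 170 173 167 122  11  26  28  41  67  89 242] [ 49  48  46  49  49  42  54 115 160 193 225 221 187 178 182 181 183 183]
[ 29  31  28  27  64 162 174 167 167 165 162 169 169 172 169 170 169 166
 164 166 168 170 172 169 124  10  24  29  28  71  76 195] [ 49  49  45  49  51  49  61 109 158 192 223 225 186 179 182 180 182 181]
```

The picture shifts by only about 0.1 px, so the flap is steady. Handing in.

```bash
python3 -c "
from cell import r
print(r.sign_off())"
```

```text
the job is handed in; nothing more can be done
None
```

I slid the catch to its end stop with the flap shut, then lifted the flap by its wire loop until it was in line with the pointer. I handed the job in at about 16 s, still gripping the loop at 30 N.

**Catch:** it stalled at the stop with about 16 N. The fin then measured at organiser y = 105 mm, which matches 55 mm of catch travel. The fin appeared to start at about y = 62 mm rather than the 50 mm I expected, so it moved about 42 mm.

**Alignment:** the two close measurements agree within 0.01 rad:

| Camera | Flap (rad) | Pointer (rad) |
|---|---|---|
| Wrist | 0.63 | 0.632 |
| Scene | 0.628 | 0.636 |

Two coarser pointer readings disagreed: 0.553 from the top view, with tip position uncertain, and 0.677 from the first network fit. I relied on the close-up values.

**Steadiness and surroundings:** over the last half second the wrist picture moved about 0.1 px. The scene pictures showed no change at the saucer, peg or drawers. I saw no sign that the pointer had moved, but part of it was hidden behind the gripper at the end. The last wrist force was about 14 N, mostly pushing the loop towards the hinge.

I gripped the loop once before lifting, then released it with the flap still shut to measure the pointer, and gripped it again.

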